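# Nip a plug gauge in the clamping stand with the coarse ring alone

## Task

Lay the plug gauge in the two V rests of the clamping stand with its round end towards the anvil, let go of it, then close the stand on it by turning only the outer, coarse ring clockwise until the sprung plunger holds the gauge gently but firmly against the anvil (about 9 newtons). The small inner knob on top of the ring is already set and must stay as it is, and the other things on the shelf stay where they are.

Things in the scene. Friction and masses are not known exactly. Their poses are not given: they have to be found in the camera images.
- stand: Fixed steel clamping stand, base plate 100 (x) by 285 (y) by 12 mm high. Origin on the shelf surface, z up. The level clamping axis runs along the stand's +y at x = 0, 40 mm above the shelf. Along it: grey headstock block 80 x 80 mm centred at y = -120 mm, top 70 mm above the shelf, two concentric knobs on top; two V rests centred at y = -11.5 and +63.5 mm; anvil face at y = +81 mm.
- cradle (a point): Resting place for the gauge's centre, on the clamping axis; axes as the stand's. Lay the gauge's x axis along this y axis: its round end is then 4 mm short of the anvil, and 8 to 22 mm are free at the plunger while the ring is at 0. Between the V rests (each 15 mm wide, 44 mm across the mouth, as high as the axis) 60 mm are free for fingers, with the base plate 28 mm below the axis.
- plunger_root (a point): Where the sprung plunger (14 mm across) leaves the headstock's face, on the clamping axis. With the ring at 0 its end is 25 to 39 mm out (its brass nose is screwed out by an unmeasured amount). Each radian of ring moves it 12 mm along +y; it slides the gauge to the anvil (1 to 4 N of drag), then its spring yields 2.5 N per mm: 0.3 rad is 9 N. 4 to 14 N on the anvil is good; over 18 N marks the gauge.
- ring_axis (a point): On the knobs' vertical axis at half height of the outer ring, 85 mm above the shelf; fixed, axes as the stand's. The outer, coarse ring is a knurled steel cylinder 56 mm in diameter, from 73 to 97 mm above the shelf (3 mm clear of the headstock). The inner, fine knob stands proud of it on the same axis: 26 mm in diameter, from 97 to 115 mm.
- coarse_ring (a joint): Angle of the outer ring (rad): 0 = plunger drawn back, grows as it turns clockwise seen from above, to 3.6. Its friction is 0.24 Nm either way (so compare readings taken after like moves); the spring adds 0.012 Nm per newton against the turn (0.11 Nm at 9 N); it stays where it is left. The plunger is free up to 0.65 rad at least; the whole turn is 1.1 to 2.6 rad and may need a second grasp.
- fine_mark (a point): the dark mark on top of the inner knob, 10 mm from the axis, 115 mm above the shelf. The knob turns very easily; its mark must not shift by more than 1.5 mm.
- plug_mid (a point): Centre of the loose plug gauge, a steel bar 110 mm long, 26 mm across, 0.2 to 0.45 kg, lying on the shelf (centre 13 mm up). Its x axis runs along the bar to the round end: octagonal handle with upright flat sides 26 mm apart from x = -55 to +18 mm, a thinner neck, polished round gauging end from +25 to +55 mm.
- plug_face (a point): Middle of the gauge's flat round end face, 55 mm from its centre.
- anvil: The upright fixed block at the +y end of the stand, 44 mm wide and 20 mm thick, its top 55 mm above the shelf. Origin: middle of the face that looks at the plunger, on the clamping axis.
- anvil_face (a point): Middle of the anvil's face, on the clamping axis.
- sub_stub: Bystander, leave alone: blackened crossover sub stub, a stepped steel cylinder 72 mm wide at the foot and 62 mm tall, standing.
- rule: Bystander, leave alone: stainless steel rule lying flat, 155 x 25 x 3 mm, long way along its y axis.
- dial: Bystander, leave alone: dial indicator lying on its back: rubber-gripped disc 58 mm across and 20 mm high with a thin stem reaching 75 mm from the centre along its x axis.
- ring_gauge: Bystander, leave alone: steel ring gauge lying flat, 68 mm outside, 22 mm high.
- wrench: Bystander, leave alone: open-ended wrench lying flat, about 0.2 m long along its x axis, origin near its middle.
- block_set: Bystander, leave alone: wooden block 90 x 60 x 25 mm with four small steel gauge blocks standing in it, 45 mm tall in all.
Mind the look-alikes: they are no part of the job. Of the things that look like the part that bears plug_mid, take the one that is farthest to the robot's right at the start.

How it is judged:
By the outcome, as a careful person would: the job done as asked, in the order asked, and still so for the second after the job is handed in, with the robot touching nothing.
It also fails if it takes over 72 s, if anything falls off the work surface, if the arm or the gripper's body presses on something with over 40 N, if the wrist force passes 120 N, or if a joint passes its speed limit or range.

## Robot

A 6-joint arm with a two-finger parallel gripper is mounted at the origin on the work surface. World frame = base frame: x ahead of the robot, y to its left, z up, the work surface at z = 0. Lengths are in m, angles in rad, forces in N, time in s.
With the tool pointing down it reaches from about 0.4 to 0.825 m from the base axis. Payload 7 kg.
Tool frame: the origin (TCP) lies between the finger pads; the fingertips stand 11 mm ahead of it and the grasp point (between the pads) lies 8 mm behind it (arm.tips_ahead is the distance from the TCP to the fingertips, in m); z points along the fingers, x is the direction in which the jaws open and shut, and the axes are right-handed (so a half turn about z gives the same grasp; the last joint's range is limited). The gripper opens to 88 mm and grips with 3 to 60 N. Pads are 19 mm wide; open, the fingers measure 130 mm over their backs; the gripper's body (78 mm by 193 mm) begins 47 mm behind the grasp point.
Start: joints at [-0.965, 0.359, 0.012, 0, -1.224, -0.288], TCP at [0.211, -0.641, 0.238] pointing down, gripper open.
Joint ranges: [-3.07, 3.07], [-1.43, 2.12], [-1.02, 1.25], [-3.03, 1.67], [-3.05, -0], [-3.03, 3.03]. Speed limits (rad/s): [2.39, 2.39, 3.01, 3.14, 3.14, 3.14].

## Interface

Orientations are given as [roll, pitch, yaw] about the fixed x, y, z axes, in that order (R = Rz(yaw) Ry(pitch) Rx(roll)).
In Python, from station import arm, optics, finder gives the robot as it stands. The module is installed in compiled form; this text tells all that it offers.
- The arm moves only by the tool apply_moves, never from a script. Its argument "increments" is one flat list of numbers, 6 for each row, row after row: the shift along the world's x, y, z in m, then the turn, a rotation vector about the world's x, y, z in rad. In form: [tx, ty, tz, rx, ry, rz, tx, ty, tz, rx, ry, rz, ...]. A call has 1 to 20 rows; each row shifts and turns the pose as measured when the row begins; what a row does not reach is not made up. A row lasts 1/12 s, in which the tool goes at most 41.7 mm and 7.16 degrees, less where a joint would pass 70% of its speed; a pose out of reach is approached as far as the arm can. A call with a gripper value outside its range is refused whole. "hand" is the closure, from 0 (fully open) to 1 (shut), set as the call begins (left out, the last holds). The fingers move at their own pace and stop on an object; "force" is the grip in N (left out, the last holds). Time passes only in rows, so rows that do not move let the fingers close. It gives the time, the measured TCP pose, the force and the opening at its end, in the units of the state.
- arm.get_state(): the state, without advancing time (a new reading comes with each control period).
- optics.grab_frame(name): name is "side" or "top"; returns the picture (400x640x3 uint8, red, green, blue); there is no depth.
- optics.camera_model(name): a dict with "fx", "fy", "cx", "cy" (pixels), "world_to_cam" (4x4, takes a point from world to camera coordinates). Camera axes: x right, y up, looking along -z (the intrinsics and any distortion apply to the point x, -y, -z); pixel columns grow to the right and rows downward; lengths in m; the calibration is good to about 2 mm. A picture is of the moment at which its call begins. camera_model takes no time and is no camera call.
- arm.job_done(): hands the job in, once; it reports no verdict.
Trained networks look in the newest picture that a camera, given by its name, has taken for a name from the list of things; names that differ only in an ending like _2 or _b are one class to them, and where a whole thing is asked for, a point or a joint stands for the part that bears it (a point fixed in the world has none). Each returns a list of dicts, best first, with "conf" (0 to 1); they miss things now and then, are a little off and sometimes report something else, mostly with a low value. They report only what shows in the picture. A call takes as long as a camera call. They do not tell look-alikes from the thing itself.
- finder.find_in(camera, name): "box" ([left, top, right, bottom] in pixels, round what is visible of it).
- finder.landmark_of(camera, name): "point" ([column, row] in pixels: a listed point, or the origin of a listed thing).
The state is a dict: "t": time; "q": joint angles; "qd": joint speeds; "joint_efforts": joint torques, N m; "eef_pos": TCP position; "ee_rot": TCP orientation; "force": force on the tool from outside, world axes, zero at the start; "moment": the same for the moment, N m; "width": finger opening in m.
Only numpy, scipy, OpenCV 4.12 (cv2) and the standard library are available. Lean on these libraries where they do the work, as an engineer would, in place of code of your own. Each camera call takes 0.05 s, during which the arm holds its last target. There are 200 camera calls.

## Working session

There is one attempt and no reset: what is moved stays moved. The work goes in short steps, Python scripts to look and compute and a tool call to move; the robot and the scene stay as the last step left them, time stands still between calls to the robot, and variables do not carry over. Pictures are saved under pics/ and viewed, about 8 in all and at most 12, crops included, and the job is handed in when it is done.

Besides the shell and the picture viewer there is one more tool, called as name(argument=value, ...), one argument or row to a line, values as JSON. apply_moves: Moves the arm, as the interface text tells. Its arguments: {"type":"object","properties":{"increments":{"type":"array"},"hand":{"type":"number"},"force":{"type":"number"}},"required":["increments"]}

```bash
mkdir -p pics; cat > h.py <<'E'
import numpy as np, cv2
from station import arm, optics, finder
def ray(cam,p):
    m=optics.camera_model(cam); T=np.array(m["world_to_cam"])
    d=np.array([(p[0]-m["cx"])/m["fx"],-(p[1]-m["cy"])/m["fy"],-1.0])
    R=T[:3,:3]; o=-R.T@T[:3,3]; return o,R.T@d
def at_z(cam,p,z):
    o,d=ray(cam,p); return o+d*(z-o[2])/d[2]
def proj(cam,P):
    m=optics.camera_model(cam); T=np.array(m["world_to_cam"]); c=T[:3,:3]@np.array(P)+T[:3,3]
    return np.array([m["cx"]+m["fx"]*c[0]/-c[2], m["cy"]-m["fy"]*c[1]/-c[2]])
def tri(p1,p2):
    o1,d1=ray("top",p1);o2,d2=ray("side",p2);d1/=np.linalg.norm(d1);d2/=np.linalg.norm(d2)
    A=np.c_[d1,-d2];s=np.linalg.lstsq(A,o2-o1,rcond=None)[0]
    a=o1+s[0]*d1;b=o2+s[1]*d2;return (a+b)/2,np.linalg.norm(a-b)
E
python3 - <<'E'
from h import *
for c in ("top","side"):
    im=optics.grab_frame(c); cv2.imwrite(f"pics/{c}0.png",im[...,::-1]); print({k:v for k,v in optics.camera_model(c).items() if k!="world_to_cam"}, ray(c,(320,200)))
    for n in ("plug_mid","plug_face","cradle","plunger_root","ring_axis","fine_mark","anvil_face","stand"):
        print(c,n,[(np.round(r["point"],1).tolist(),round(r["conf"],2)) for r in finder.landmark_of(c,n)])
    print([(np.round(r["box"]).tolist(),round(r["conf"],2)) for r in finder.find_in(c,"plug_mid")])
s=arm.get_state();print(s)
E
```

```text
{'fx': 438.52149767035115, 'fy': 438.52149767035115, 'cx': 323.21498925207436, 'cy': 186.803262164538} (array([0.4867244 , 0.04214278, 1.16844146]), array([ 0.05787565,  0.01107293, -0.9987428 ]))
top plug_mid [([404.9, 181.0], 0.97), ([461.2, 219.4], 0.72), ([413.0, 92.7], 0.64), ([358.2, 121.5], 0.61)]
top plug_face [([404.6, 204.4], 0.89), ([409.9, 114.3], 0.86), ([441.6, 207.4], 0.66)]
top cradle [([285.4, 184.5], 0.92)]
top plunger_root [([327.8, 184.7], 0.65)]
top ring_axis [([342.1, 181.9], 0.71)]
top fine_mark [([346.9, 178.4], 0.46), ([328.7, 184.7], 0.25)]
top anvil_face [([261.1, 188.0], 0.6)]
top stand [([294.0, 184.0], 0.6), ([346.6, 179.3], 0.26)]
[([399.0, 161.0, 418.0, 205.0], 0.77), ([409.0, 76.0, 424.0, 118.0], 0.66), ([441.0, 207.0, 482.0, 229.0], 0.64)]
{'fx': 460.3512196484604, 'fy': 460.3512196484604, 'cx': 322.3585469674889, 'cy': 192.22517588920843} (array([0.54350069, 0.90371966, 1.04994949]), array([ 0.05120699, -0.66791262, -0.74268571]))
side plug_mid [([255.6, 158.4], 0.58), ([330.5, 163.4], 0.51)]
side plug_face [([271.7, 161.2], 0.84), ([342.3, 168.9], 
[... 378 characters left out ...]
, 347.0, 172.0], 0.55), ([344.0, 128.0, 367.0, 151.0], 0.5)]
{'t': 1.0, 'q': array([-9.64917809e-01,  3.58587091e-01,  1.19078585e-02,  1.78044206e-06,
       -1.22406430e+00, -2.88111990e-01]), 'qd': array([-0.00091143, -0.00083032, -0.00212418, -0.00092907, -0.00076735,
       -0.00058769]), 'joint_efforts': array([ 5.32079810e-06, -5.82388151e+01,  2.93304008e+01,  7.00262100e+00,
        1.25187112e-02, -4.88877913e-05]), 'eef_pos': array([ 0.21089309, -0.64120309,  0.23757335]), 'ee_rot': array([3.14157926e+00, 5.10927204e-05, 1.88856346e+00]), 'force': array([ 0.40986312,  0.15554296, -0.28361122]), 'moment': array([ 0.00223503, -0.02470499, -0.01381094]), 'width': 0.08766103816464182}
```

View pics/top0.png

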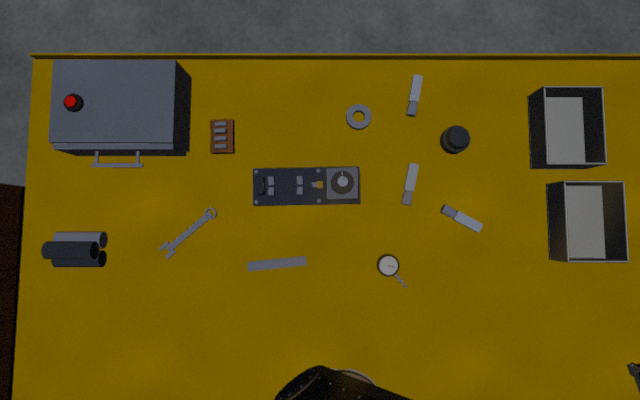

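View pics/side0.png

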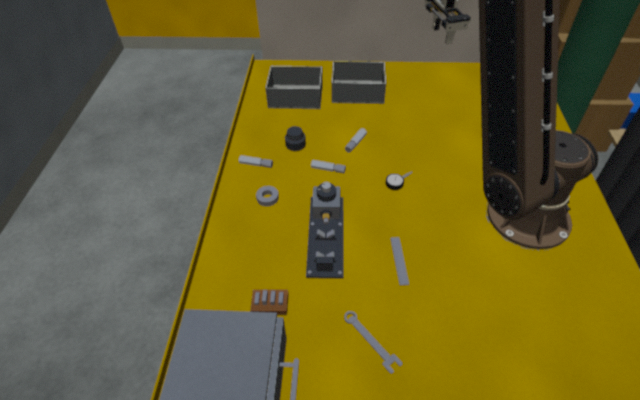

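The top view, with image right being the robot's right (−y), shows three gauge look-alikes at about (411,184), (414,95) and (461,219). By the description I choose (461,219), the farthest right. In the side view it is at about (356,139). I'll check it in a close crop.

```bash
python3 - <<'E'
from h import *
a=cv2.imread("pics/top0.png");b=cv2.imread("pics/side0.png")
A=cv2.resize(a[195:245,430:500],None,fx=5.5,fy=5.5,interpolation=cv2.INTER_CUBIC)
C=cv2.resize(a[155:215,245:370],None,fx=5.5,fy=5.5,interpolation=cv2.INTER_CUBIC)
B=cv2.resize(b[115:165,335:400],None,fx=5.5,fy=5.5,interpolation=cv2.INTER_CUBIC)
W=np.zeros((610,760,3),np.uint8);W[:275,:385]=A;W[:275,390:390+B.shape[1]]=B[:, :357];W[278:278+330,:688]=C[:,:688]
cv2.imwrite("pics/crop1.png",cv2.resize(W[:, :],(747,600)))
for n,p,z in (("mid",(461.2,219.4),.02),("face",(441.6,207.4),.018),("midgauge",(411,184),.02),("cradle",(285.4,184.5),.04),("root",(327.8,184.7),.04),("ring",(342.1,181.9),.085),("anv",(261.1,188),.04),("stub",(455,140),.03),("dial",(388,265),.01),("stem",(405,285),.01),("wall",(550,205),.05)):
    print(n,np.round(at_z("top",p,z),4))
for n,p,q in (("cradle",(285.4,184.5),(329.9,239.4)),("ring",(342.1,181.9),(327.6,191.3)),("anv",(261.1,188),(324.9,261.9)),("root",(327.8,184.7),(324.3,210.6))): print(n,*[np.round(v,4) for v in tri(p,q)])
E
```

```text
Traceback (most recent call last):
ValueError: could not broadcast input array from shape (275,357,3) into shape (275,358,3)
```

```bash
python3 - <<'E'
from h import *
from scipy.optimize import least_squares
a=cv2.imread("pics/top0.png");b=cv2.imread("pics/side0.png")
A=cv2.resize(a[195:245,430:500],(385,275),interpolation=cv2.INTER_CUBIC)
C=cv2.resize(a[155:215,245:370],(688,330),interpolation=cv2.INTER_CUBIC)
B=cv2.resize(b[115:165,335:400],(357,275),interpolation=cv2.INTER_CUBIC)
W=np.zeros((600,760,3),np.uint8);W[:275,:385]=A;W[:275,390:747]=B;W[270:600,:688]=C
cv2.imwrite("pics/crop1.png",W)
L=[("top",(285.4,184.5),(0,.0,.04)),("top",(327.8,184.7),(0,-.08,.04)),("top",(342.1,181.9),(0,-.12,.085)),("top",(261.1,188),(0,.081,.04)),
("side",(329.9,239.4),(0,.0,.04)),("side",(324.3,210.6),(0,-.08,.04)),("side",(327.6,191.3),(0,-.12,.085)),("side",(324.9,261.9),(0,.081,.04))]
# cradle y = 81-4-55=22
L[0]=(L[0][0],L[0][1],(0,.022,.04));L[4]=(L[4][0],L[4][1],(0,.022,.04))
def f(p):
    c,s=np.cos(p[2]),np.sin(p[2])
    return np.concatenate([proj(k,(p[0]+c*u[0]-s*u[1],p[1]+s*u[0]+c*u[1],u[2]))-q for k,q,u in L])
r=least_squares(f,[.57,.1,0],loss="soft_l1");print("stand",r.x.round(4));print(f(r.x).reshape(-1,2).round(1).tolist())
x,y,t=r.x
for n,v in (("cradle",.022),("ring",-.12),("anvil",.081)): print(n,(x-np.sin(t)*v).round(4),(y+np.cos(t)*v).round(4))
# plug
im=a[195:245,430:500];hsv=cv2.cvtColor(im,cv2.COLOR_BGR2HSV);m=((hsv[...,1]<140)*255).astype(np.uint8)
cs,_=cv2.findContours(m,cv2.RETR_EXTERNAL,cv2.CHAIN_APPROX_NONE);c=max(cs,key=cv2.contourArea)
R=cv2.minAreaRect(c);print(R);bx=cv2.boxPoints(R)+[430,195]
print(np.round([at_z("top",p,.015)[:2] for p in bx],4).tolist(), at_z("top",bx.mean(0),.015).round(4))
for n,p,z in (("mid",(461.2,219.4),.02),("face",(441.6,207.4),.013),("other",(411,184),.02),("stub",(455,140),.03),("dial",(388,265),.01),("wall",(550,205),.05)):
    print(n,np.round(at_z("top",p,z),4))
print(arm.tips_ahead)
E
```

```text
stand [0.5892 0.1206 0.0384]
[[0.6, 1.4], [-2.3, -0.2], [-0.5, 0.3], [2.1, -1.2], [-3.8, 0.8], [2.1, 1.2], [-1.3, -0.3], [1.0, -3.8]]
cradle 0.5884 0.1425
ring 0.5938 0.0006
anvil 0.5861 0.2015
((31.5321102142334, 22.940366744995117), (44.76856994628906, 10.768838882446289), 28.300758361816406)
[[0.5223, -0.2582], [0.5473, -0.2721], [0.4918, -0.374], [0.4671, -0.3599]] [ 0.5071 -0.3162  0.015 ]
mid [ 0.5032 -0.3136  0.02  ]
face [ 0.5347 -0.2651  0.013 ]
other [ 0.5958 -0.1842  0.02  ]
stub [ 0.7111 -0.2997  0.03  ]
dial [ 0.3843 -0.1229  0.01  ]
wall [ 0.5397 -0.5311  0.05  ]
0.011
```

View pics/crop1.png

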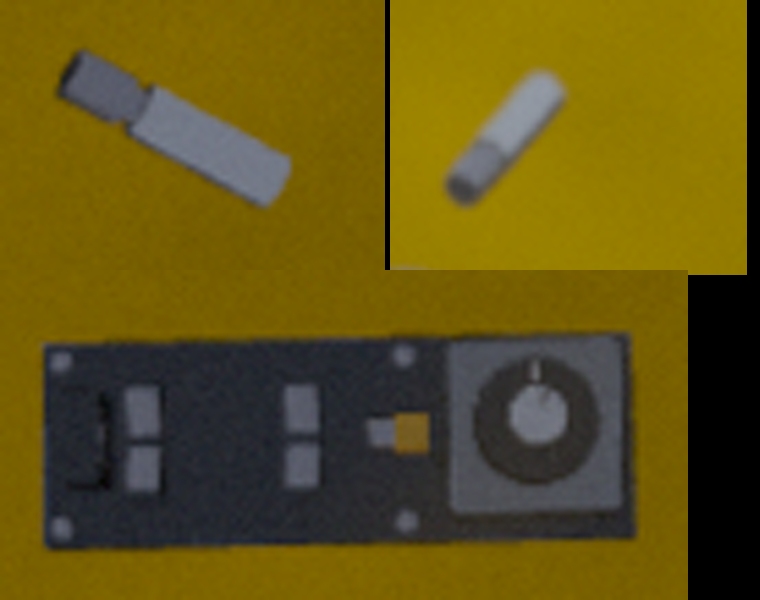

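The crop shows the chosen gauge with its grey round end at the upper left, top pixel about (443,211), and its light handle at the lower right. It points in world +x+y at about 61°. The stand's rests are at about (271,185.9) and (300,185.4), the ring centre at (342.5,182.3), and the plate corners at (253,168), (253.4,205.5) and (360.5,203.5). I'll refit the stand from these.

```bash
python3 - <<'E'
from h import *
from scipy.optimize import least_squares
P=lambda u,v:(245+u/5.5,155+(v-270)/5.5)
L=[(P(143,440),(0,.0635,.04)),(P(302,437),(0,-.0115,.04)),(P(536,420),(0,-.12,.097)),(P(538,414),(0,-.12,.115)),
(P(44,343),(.05,.1225+0,.012)),(P(46,548),(-.05,.1225,.012)),(P(635,537),(-.05,-.1625,.012)),(P(448,341),(.04,-.08,.07)),(P(450,513),(-.04,-.08,.07))]
def f(p):
    c,s=np.cos(p[2]),np.sin(p[2])
    return np.concatenate([np.r_[1,1]*(proj("top",(p[0]+c*u[0]-s*u[1],p[1]+s*u[0]+c*u[1]+ (p[3] if abs(u[2]-.012)<1e-6 else 0),u[2]))-q) for q,u in L])
r=least_squares(f,[.57,.1,0,0],loss="soft_l1");print("stand",r.x.round(4));print(f(r.x).reshape(-1,2).round(1).tolist())
x,y,t,_=r.x
for n,v in (("cradle",.022),("ring",-.12),("anvil",.081)): print(n,(x-np.sin(t)*v).round(4),(y+np.cos(t)*v).round(4))
# plug ends & yaw from crop
Q=lambda u,v:(430+u/5.5,195+v/5.5)
for nm,pp,z in (("roundtop",Q(84,52),.02),("round side",Q(60,93),.013),("neck",Q(142,105),.013),("hand end",[*Q(279,181)],.02)): print(nm,at_z("top",pp,z).round(4))
o,_=ray("top",(320,200));print(o)
E
```

```text
stand [ 0.5904  0.1182  0.0204 -0.008 ]
[[-0.1, -0.3], [-0.0, -0.3], [0.3, -0.2], [0.2, 0.2], [-0.2, -0.0], [-0.4, 0.3], [0.6, 0.3], [-0.3, -0.2], [-0.1, 0.2]]
cradle 0.59 0.1402
ring 0.5929 -0.0017
anvil 0.5888 0.1992
roundtop [ 0.5421 -0.273   0.02  ]
round side [ 0.5228 -0.263   0.013 ]
neck [ 0.5172 -0.302   0.013 ]
hand end [ 0.4812 -0.3639  0.02  ]
[0.4867244  0.04214278 1.16844146]
```

Stand fit residual is 0.5 px: axis yaw 0.020, cradle (0.590,0.140), ring (0.593,−0.002). The gauge is at about (0.506,−0.316) with yaw 1.07. I'll approach above it.

apply_moves(
  increments=[0.0185,0.0203,0,0,0,0.047,0.0185,0.0203,0,0,0,0.047,0.0185,0.0203,0,0,0,0.047,0.0185,0.0203,0,0,0,0.047,0.0185,0.0203,0,0,0,0.047,0.0185,0.0203,0,0,0,0.047,0.0185,0.0203,0,0,0,0.047,0.0185,0.0203,0,0,0,0.047,0.0185,0.0203,0,0,0,0.047,0.0185,0.0203,0,0,0,0.047,0.0185,0.0203,0,0,0,0.047,0.0185,0.0203,0,0,0,0.047,0.0185,0.0203,0,0,0,0.047,0.0185,0.0203,0,0,0,0.047,0.0185,0.0203,0,0,0,0.047,0.0185,0.0203,0,0,0,0.047,0,0,0,0,0,0],
  hand=0,
)

```text
t: 2.42
eef_pos: [0.517, -0.3008, 0.2385]
ee_rot: [-3.142, 0.004, 2.674]
force: [-0.3, -1.4, 0.7]
width: 0.0877
```

apply_moves(
  increments=[-0.0018,-0.0025,-0.018,0,0,-0.005,-0.0018,-0.0025,-0.018,0,0,-0.005,-0.0018,-0.0025,-0.018,0,0,-0.005,-0.0018,-0.0025,-0.018,0,0,-0.005,-0.0018,-0.0025,-0.018,0,0,-0.005,-0.0018,-0.0025,-0.018,0,0,-0.005,0,0,-0.012,0,0,0,0,0,0,0,0,0,0,0,0,0,0,0],
)

```text
t: 3.17
eef_pos: [0.5081, -0.3147, 0.1162]
ee_rot: [3.141, 0.01, 2.647]
force: [0.1, 0.1, -0.4]
width: 0.0879
```

```bash
python3 - <<'E'
from h import *
s=arm.get_state();print(s["eef_pos"].round(4),s["ee_rot"].round(3),s["q"].round(3))
a=optics.grab_frame("top")[...,::-1];b=optics.grab_frame("side")[...,::-1]
W=np.zeros((300,800,3),np.uint8)
W[:,:400]=cv2.resize(a[190:250,420:500],(400,300),interpolation=cv2.INTER_CUBIC);W[:,400:]=cv2.resize(b[110:170,315:395],(400,300),interpolation=cv2.INTER_CUBIC)
cv2.imwrite("pics/appr.png",W)
for c in("top","side"):
  for n in("plug_mid","plug_face"):print(c,n,[(np.round(r["point"],1).tolist(),round(r["conf"],2)) for r in finder.landmark_of(c,n)])
print(proj("side",(.506,-.316,.013)),proj("side",(.5323,-.2677,.013)))
E
```

```text
[ 0.5081 -0.3147  0.1162] [3.141 0.01  2.647] [-0.226  0.332 -0.329  0.003 -0.9   -0.27 ]
top plug_mid [([415.1, 95.2], 0.57)]
top plug_face [([411.4, 113.5], 0.73)]
side plug_mid [([253.4, 160.4], 0.6), ([354.2, 137.5], 0.56), ([330.5, 165.0], 0.48)]
side plug_face [([346.8, 148.6], 0.63), ([341.7, 169.2], 0.57), ([270.8, 164.9], 0.48)]
[356.16059478 139.02266715] [348.33589826 148.1805623 ]
```

View pics/appr.png

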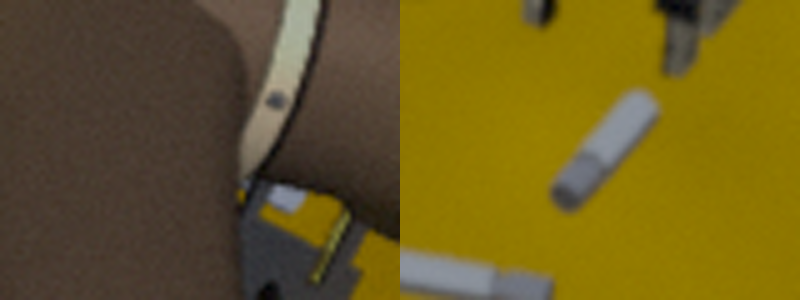

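In the side crop the gauge lies below the gripper at about (356,139), within 2 px of my estimate. Going down.

apply_moves(
  increments=[-0.001,-0.0006,-0.014,0.0025,0.0045,0,-0.001,-0.0006,-0.014,0.0025,0.0045,0,0,0,-0.014,0,0,0,0,0,-0.014,0,0,0,0,0,-0.014,0,0,0,0,0,-0.012,0,0,0,0,0,-0.008,0,0,0,0,0,0,0,0,0,0,0,0,0,0,0,0,0,0,0,0,0],
)

```text
t: 4.3
eef_pos: [0.5061, -0.3158, 0.0198]
ee_rot: [3.14, 0.001, 2.648]
force: [-0.1, -0.5, -0.1]
width: 0.0875
```

apply_moves(
  increments=[0,0,-0.003,0,0,0,0,0,-0.003,0,0,0,0,0,0,0,0,0],
)

```text
t: 4.55
eef_pos: [0.5073, -0.3162, 0.015]
ee_rot: [3.139, 0.004, 2.648]
force: [0.9, -0.3, -0.4]
width: 0.0876
```

apply_moves(
  increments=[0,0,0,0,0,0,0,0,0,0,0,0,0,0,0,0,0,0,0,0,0,0,0,0,0,0,0,0,0,0,0,0,0,0,0,0,0,0,0,0,0,0,0,0,0,0,0,0,0,0,0,0,0,0,0,0,0,0,0,0],
  hand=1,
  force=25,
)

```text
t: 5.38
eef_pos: [0.5079, -0.3163, 0.0166]
ee_rot: [3.139, 0.006, 2.648]
force: [-2.6, 2.4, 2.7]
width: 0.0267
```

apply_moves(
  increments=[0,0,0.01,0,0,0,0,0,0.02,0,0,0,0,0,0.025,0,0,0,0,0,0.025,0,0,0,0,0,0.025,0,0,0,0,0,0.025,0,0,0,0,0,0.02,0,0,0,0,0,0.008,0,0,0,0,0,0,0,0,0,0,0,0,0,0,0],
)

```text
t: 6.22
eef_pos: [0.5005, -0.3134, 0.1799]
ee_rot: [3.139, -0.006, 2.645]
force: [-0.0, -0.6, -4.5]
width: 0.0259
```

apply_moves(
  increments=[0.005,0.025,0,0,0,0.0285,0.005,0.025,0,0,0,0.0285,0.005,0.025,0,0,0,0.0285,0.005,0.025,0,0,0,0.0285,0.005,0.025,0,0,0,0.0285,0.005,0.025,0,0,0,0.0285,0.005,0.025,0,0,0,0.0285,0.005,0.025,0,0,0,0.0285,0.005,0.025,0,0,0,0.0285,0.005,0.025,0,0,0,0.0285,0.005,0.025,0,0,0,0.0285,0.005,0.025,0,0,0,0.0285,0.005,0.025,0,0,0,0.0285,0.005,0.025,0,0,0,0.0285,0.005,0.025,0,0,0,0.0285,0.005,0.025,0,0,0,0.0285,0.005,0.025,0,0,0,0.0285,0,0,0,0,0,0,0,0,0,0,0,0,0,0,0,0,0,0],
)

```text
t: 7.88
eef_pos: [0.5667, 0.1313, 0.1411]
ee_rot: [-3.128, -0.061, -3.138]
force: [-0.1, -0.7, -4.1]
width: 0.0257
```

```bash
cat >> h.py <<'E'
from scipy.spatial.transform import Rotation as Ro
def delta(xyz,yaw):
    s=arm.get_state(); R=Ro.from_euler("xyz",s["ee_rot"]); T=Ro.from_euler("xyz",[np.pi,0,yaw])
    print("pos",s["eef_pos"].round(4),"rot",s["ee_rot"].round(3),"d",(np.array(xyz)-s["eef_pos"]).round(4),"rv",(T*R.inv()).as_rotvec().round(4),"F",s["force"].round(1),"M",s["moment"].round(3),"w",round(s["width"],4))
E
python3 - <<'E'
from h import *
a=optics.grab_frame("top");b=optics.grab_frame("side")
delta((.59,.14,.09),3.162)
s=arm.get_state();R=Ro.from_euler("xyz",s["ee_rot"]);P=s["eef_pos"]+R.apply([0,0,.0036])
ax=R.apply([0,1,0]);ax*=np.sign(ax[1])
print("expected mid/face px",[(c,proj(c,P).round(1),proj(c,P+.055*ax).round(1)) for c in("top","side")])
for c in("top","side"):
  for n in("plug_mid","plug_face","anvil_face"):print(c,n,[(np.round(r["point"],1).tolist(),round(r["conf"],2)) for r in finder.landmark_of(c,n)])
cv2.imwrite("pics/hold.png",np.hstack([cv2.resize(a[150:230,230:350],(480,320),interpolation=cv2.INTER_CUBIC),cv2.resize(b[180:280,290:370],(256,320),interpolation=cv2.INTER_CUBIC)])[...,::-1])
E
```

```text
pos [0.5665 0.1306 0.1415] rot [-3.128 -0.061 -3.139] d [ 0.0235  0.0094 -0.0515] rv [ 0.0147 -0.0609  0.0173] F [-0.4 -0.5 -3.3] M [ 0.091 -0.14   0.007] w 0.0257
expected mid/face px [('top', array([287.4, 191.5]), array([264.1, 191.6])), ('side', array([334.4, 213.9]), array([333.8, 230.8]))]
top plug_mid [([408.2, 183.2], 0.87), ([412.8, 96.1], 0.63)]
top plug_face [([403.9, 207.0], 0.8), ([292.5, 186.1], 0.71)]
top anvil_face [([452.4, 144.7], 0.72), ([338.7, 180.7], 0.35)]
side plug_mid [([335.2, 217.0], 0.61), ([254.3, 156.0], 0.58)]
side plug_face [([271.4, 161.8], 0.54), ([334.2, 234.7], 0.53)]
side anvil_face [([325.7, 261.6], 0.5), ([292.7, 142.6], 0.31)]
```

View pics/hold.png

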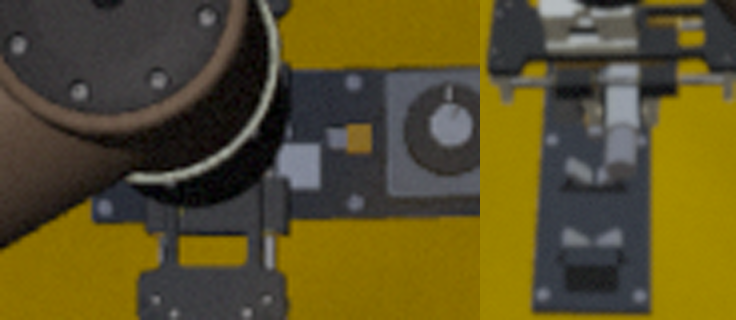

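The round end points to the anvil (side view about (334,233)), and the tail shows at about (310,191) in the top view. I'll align first, then check the axial offset.

apply_moves(
  increments=[0.004,0.0016,0,0.0025,-0.0102,0.003,0.004,0.0016,0,0.0025,-0.0102,0.003,0.004,0.0016,-0.008,0.0025,-0.0102,0.003,0.004,0.0016,-0.008,0.0025,-0.0102,0.003,0.004,0.0016,-0.008,0.0025,-0.0102,0.003,0.004,0.0016,-0.008,0.0025,-0.0102,0.003,0,0,-0.008,0,0,0,0,0,-0.006,0,0,0,0,0,0,0,0,0,0,0,0,0,0,0],
)

```text
t: 9.12
eef_pos: [0.5954, 0.1406, 0.0974]
ee_rot: [3.136, 0.014, -3.12]
force: [0.8, 0.6, -3.9]
width: 0.0257
```

```bash
python3 - <<'E'
from h import *
a=optics.grab_frame("top");b=optics.grab_frame("side")
delta((.59,.14,.0436),3.162)
s=arm.get_state();R=Ro.from_euler("xyz",s["ee_rot"]);P=s["eef_pos"]+R.apply([0,0,.0036])
ax=R.apply([0,1,0]);ax*=np.sign(ax[1]);up=np.array([0,0,.013]);sx=np.array([.009,0,0])
print("exp side mid,face,topedge; top tail", [proj("side",q).round(1) for q in(P,P+.055*ax,P+.055*ax+up)],proj("top",P-.055*ax+up).round(1),proj("side",P+.018*ax+up).round(1))
for n in("plug_mid","plug_face"):print(n,[(np.round(r["point"],1).tolist(),round(r["conf"],2)) for r in finder.landmark_of("side",n)])
cv2.imwrite("pics/hold2.png",np.hstack([cv2.resize(a[165:215,290:350],(432,360),interpolation=cv2.INTER_CUBIC),cv2.resize(b[205:275,305:355],(360,504),interpolation=cv2.INTER_CUBIC)[:360]])[...,::-1])
E
```

```text
pos [0.5955 0.1407 0.0977] rot [ 3.136  0.015 -3.12 ] d [-0.0055 -0.0007 -0.0541] rv [-0.0059  0.0147 -0.0012] F [-0.  -0.5 -3.9] M [ 0.015  0.151 -0.039] w 0.0256
exp side mid,face,topedge; top tail [array([323.2, 227.2]), array([322.6, 243.9]), array([322.5, 240.8])] [307.  180.1] [322.9 229.5]
plug_mid [([257.0, 160.9], 0.74), ([322.0, 229.9], 0.6)]
plug_face [([270.4, 162.7], 0.6)]
```

View pics/hold2.png

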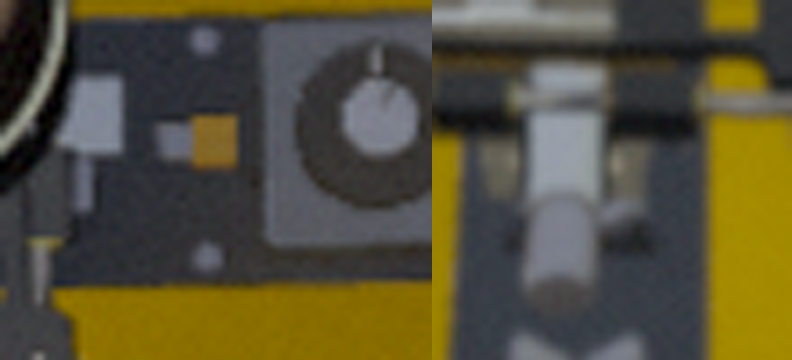

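```bash
python3 - <<'E'
from h import *
x,y,t=.5904,.1182,.0204
W=lambda u:(x+np.cos(t)*u[0]-np.sin(t)*u[1],y+np.sin(t)*u[0]+np.cos(t)*u[1],u[2])
for n,u in (("anvil",(0,.081,.04)),("rest+ top",(0,.071,.04)),("root",(0,-.08,.04)),("ring",(0,-.12,.085)),("corner",(.05,.1145,.012)),("corner2",(-.05,.1145,.012)),("cradle",(0,.022,.04))): print(n,proj("side",W(u)).round(1))
print(at_z("top",(311.9,184.9),.047))
E
```

```text
anvil [325.  257.3]
rest+ top [325.1 254.2]
root [326.5 211.2]
ring [326.7 190.4]
corner [305.9 273.6]
corner2 [343.6 274.3]
cradle [325.5 239.5]
[0.59050937 0.07547565 0.047     ]
```

The side camera reads about 3 rows low for the plate corners too, so gauge and stand agree relative to each other, and the top view confirms the tail to 1 mm. I'll centre and lower.

apply_moves(
  increments=[-0.0018,-0.0002,0,-0.002,0.005,0,-0.0018,-0.0002,0,-0.002,0.005,0,-0.0018,-0.0002,-0.005,-0.002,0.005,0,0,0,-0.008,0,0,0,0,0,-0.008,0,0,0,0,0,-0.008,0,0,0,0,0,-0.007,0,0,0,0,0,0,0,0,0,0,0,0,0,0,0,0,0,0,0,0,0],
)

```text
t: 10.15
eef_pos: [0.5895, 0.1401, 0.0581]
ee_rot: [-3.141, -0.001, -3.12]
force: [-0.3, -0.5, -3.7]
width: 0.0258
```

```bash
python3 - <<'E'
from h import *
delta((.59,.14,.0436),3.162)
E
```

```text
pos [0.5895 0.1401 0.0581] rot [-3.141e+00 -1.000e-03 -3.120e+00] d [ 0.0005 -0.0001 -0.0145] rv [ 0.0005 -0.0014 -0.0013] F [-0.3 -0.5 -3.7] M [ 0.065  0.135 -0.021] w 0.0258
```

apply_moves(
  increments=[0.0003,0,-0.004,0,0,0,0,0,-0.004,0,0,0,0,0,-0.003,0,0,0,0,0,-0.001,0,0,0,0,0,0,0,0,0],
)

```text
t: 10.57
eef_pos: [0.5906, 0.1404, 0.0457]
ee_rot: [3.141, 0.0, -3.12]
force: [-0.2, -0.2, -3.8]
width: 0.0262
```

apply_moves(
  increments=[0,0,-0.0012,0,0,0,0,0,-0.0012,0,0,0,0,0,0,0,0,0],
)

```text
t: 10.82
eef_pos: [0.5909, 0.1404, 0.0437]
ee_rot: [3.141, 0.001, -3.119]
force: [-1.2, 0.4, -3.6]
width: 0.0255
```

apply_moves(
  increments=[0,0,-0.001,0,0,0,0,0,-0.001,0,0,0,0,0,0,0,0,0],
)

```text
t: 11.07
eef_pos: [0.591, 0.1405, 0.044]
ee_rot: [3.141, 0.002, -3.118]
force: [0.1, 0.7, -4.2]
width: 0.0258
```

apply_moves(
  increments=[0,0,-0.002,0,0,0,0,0,-0.002,0,0,0,0,0,-0.0005,0,0,0],
)

```text
t: 11.32
eef_pos: [0.5911, 0.1406, 0.0437]
ee_rot: [3.141, 0.004, -3.117]
force: [0.2, 0.5, -4.0]
width: 0.0252
```

apply_moves(
  increments=[0,0,-0.003,0,0,0,0,0,-0.003,0,0,0,0,0,0,0,0,0],
)

```text
t: 11.57
eef_pos: [0.5911, 0.1408, 0.044]
ee_rot: [3.141, 0.006, -3.115]
force: [0.3, 1.1, -4.2]
width: 0.0257
```

```bash
python3 - <<'E'
from h import *
delta((.59,.14,.0416),3.162)
E
```

```text
pos [0.5911 0.1408 0.044 ] rot [ 3.141  0.006 -3.115] d [-0.0011 -0.0008 -0.0024] rv [-0.0006  0.006  -0.0059] F [ 0.3  1.1 -4.2] M [0.073 0.144 0.01 ] w 0.0257
```

```bash
python3 - <<'E'
from h import *
a=optics.grab_frame("top");b=optics.grab_frame("side")
s=arm.get_state();print(s["joint_efforts"].round(2),s["q"].round(3))
cv2.imwrite("pics/low.png",np.hstack([cv2.resize(a[140:230,230:370],(420,270),interpolation=cv2.INTER_CUBIC),cv2.resize(b[200:280,290:370],(380,380),interpolation=cv2.INTER_CUBIC)[:270]])[...,::-1]) if 0 else cv2.imwrite("pics/low.png",np.hstack([cv2.resize(a[150:220,250:350],(400,280),interpolation=cv2.INTER_CUBIC),cv2.resize(b[205:275,280:380],(400,280),interpolation=cv2.INTER_CUBIC)])[...,::-1])
E
```

```text
[-1.120e+00 -5.157e+01  2.090e+01  5.110e+00  1.170e+00  1.000e-02] [ 0.557  0.434 -0.372  0.004 -0.759 -0.533]
```

View pics/low.png

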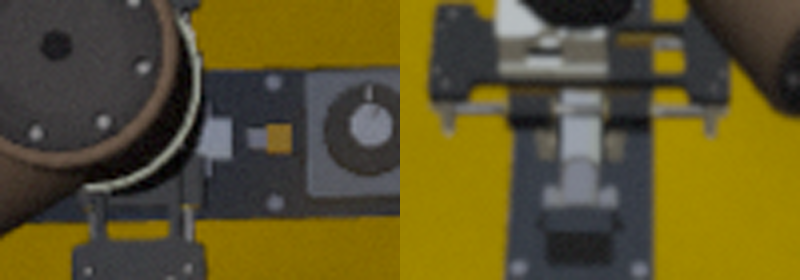

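apply_moves(
  increments=[0,0,-0.003,0,0,0,0,0,-0.003,0,0,0],
)

```text
t: 11.83
eef_pos: [0.5911, 0.1411, 0.0421]
ee_rot: [3.142, 0.007, -3.114]
force: [-17.0, -0.4, 39.9]
width: 0.0259
```

It is seated in the V rests: 40 N upward when pressed, and the gauge at axis height. I'll relax and release.

apply_moves(
  increments=[0,0,0.0006,0,0,0,-0.0005,0,0,0,0,0],
)

```text
t: 12.0
eef_pos: [0.5909, 0.1414, 0.0437]
ee_rot: [3.141, 0.008, -3.114]
force: [-0.3, 0.9, -3.4]
width: 0.0262
```

apply_moves(
  increments=[0,0,0,0,0,0,0,0,0,0,0,0,0,0,0,0,0,0,0,0,0,0,0,0,0,0,0,0,0,0,0,0,0,0,0,0,0,0,0,0,0,0,0,0,0,0,0,0],
  hand=0,
)

```text
t: 12.67
eef_pos: [0.5925, 0.1417, 0.0418]
ee_rot: [3.141, 0.009, -3.114]
force: [0.1, 0.5, 0.3]
width: 0.0734
```

apply_moves(
  increments=[0,0,0.01,0,0,0,0,0,0.02,0,0,0,0,0,0.025,0,0,0,0,0,0.025,0,0,0,0,0,0.025,0,0,0,0,0,0.02,0,0,0,0,0,0,0,0,0,0,0,0,0,0,0],
)

```text
t: 13.33
eef_pos: [0.591, 0.1404, 0.1768]
ee_rot: [-3.141, 0.009, -3.113]
force: [-0.6, -0.6, -0.2]
width: 0.0875
```

apply_moves(
  increments=[0,-0.0118,0.003,0,0,0.058,0,-0.0118,0.003,0,0,0.058,0,-0.0118,0.003,0,0,0.058,0,-0.0118,0.003,0,0,0.058,0,-0.0118,0.003,0,0,0.058,0,-0.0118,0.003,0,0,0.058,0,-0.0118,0.003,0,0,0.058,0,-0.0118,0.003,0,0,0.058,0,-0.0118,0.003,0,0,0.058,0,-0.0118,0.003,0,0,0.058,0,-0.0118,0,0,0,0.058,0,-0.0118,0,0,0,0.058,0,0,0,0,0,0,0,0,0,0,0,0,0,0,0,0,0,0],
)

```text
t: 14.58
eef_pos: [0.5856, -0.0084, 0.2049]
ee_rot: [3.139, 0.001, -2.384]
force: [0.2, 0.4, 0.2]
width: 0.0876
```

```bash
python3 - <<'E'
from h import *
a=optics.grab_frame("top");b=optics.grab_frame("side")
delta((.5929,-.0017,.130),3.87)
cv2.imwrite("pics/rest.png",np.hstack([cv2.resize(a[150:220,245:345],(400,280),interpolation=cv2.INTER_CUBIC),cv2.resize(b[205:275,280:380],(400,280),interpolation=cv2.INTER_CUBIC)])[...,::-1])
E
```

```text
pos [ 0.5857 -0.0081  0.2049] rot [ 3.139e+00  1.000e-03 -2.383e+00] d [ 0.0072  0.0064 -0.0749] rv [-0.0028 -0.0014 -0.0298] F [0.2 0.4 0.3] M [-0.002  0.154  0.009] w 0.0876
```

View pics/rest.png

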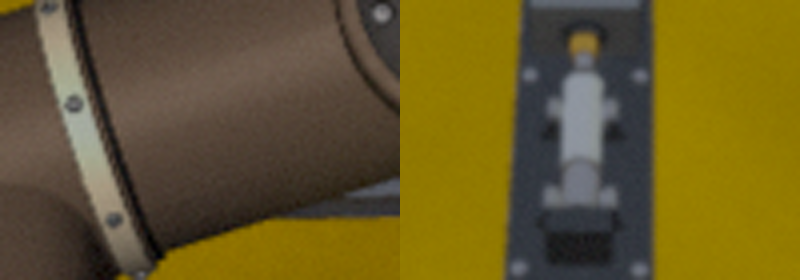

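The gauge lies straight in both rests with its round end just short of the anvil (side crop about (580,185)). Now centring over the ring.

apply_moves(
  increments=[0.0018,0.0016,0,0,0,-0.003,0.0018,0.0016,0,0,0,-0.003,0.0018,0.0016,-0.012,0,0,0,0.0018,0.0016,-0.012,0,0,0,0,0,-0.012,0,0,0,0,0,-0.012,0,0,0,0,0,-0.012,0,0,0,0,0,-0.008,0,0,0,0,0,0,0,0,0,0,0,0,0,0,0],
)

```text
t: 15.52
eef_pos: [0.5929, 0.0023, 0.1278]
ee_rot: [3.137, -0.002, -2.389]
force: [-0.1, 0.1, 0.4]
width: 0.0878
```

```bash
python3 - <<'E'
from h import *
delta((.5929,-.0017,.0875),3.87)
E
```

```text
pos [0.5929 0.0023 0.1278] rot [ 3.137e+00 -2.000e-03 -2.389e+00] d [-0.     -0.004  -0.0403] rv [-0.0023 -0.0049 -0.0239] F [-0.1  0.1  0.4] M [-0.037  0.08   0.039] w 0.0878
```

apply_moves(
  increments=[0,-0.0014,-0.006,-0.0007,-0.0015,0,0,-0.0014,-0.008,-0.0007,-0.0015,0,0,-0.0014,-0.008,-0.0007,-0.0015,0,0,0,-0.008,0,0,0,0,0,-0.006,0,0,0,0,0,0,0,0,0,0,0,0,0,0,0],
)

```text
t: 16.1
eef_pos: [0.5936, -0.0023, 0.089]
ee_rot: [-3.14, 0.002, -2.389]
force: [-0.0, 0.3, -0.0]
width: 0.0876
```

```bash
python3 - <<'E'
from h import *
delta((.5929,-.0017,.0875),3.87)
E
```

```text
pos [ 0.5936 -0.0023  0.089 ] rot [-3.140e+00  2.000e-03 -2.389e+00] d [-0.0007  0.0006 -0.0015] rv [-0.0002  0.002  -0.0238] F [-0.   0.3 -0. ] M [-0.003  0.157 -0.032] w 0.0876
```

apply_moves(
  increments=[0,0,0,0,0,0,0,0,0,0,0,0,0,0,0,0,0,0,0,0,0,0,0,0,0,0,0,0,0,0,0,0,0,0,0,0,0,0,0,0,0,0,0,0,0,0,0,0],
  hand=1,
  force=15,
)

```text
t: 16.77
eef_pos: [0.5957, -0.0009, 0.0901]
ee_rot: [-3.139, 0.006, -2.389]
force: [0.9, -0.9, -1.2]
width: 0.0557
```

apply_moves(
  increments=[0,0,0,0,0,0,0,0,0,0,0,0,0,0,0,0,0,0],
  force=45,
)

```text
t: 17.02
eef_pos: [0.5957, -0.001, 0.0901]
ee_rot: [-3.139, 0.006, -2.388]
force: [0.5, -0.4, -1.1]
width: 0.0551
```

```bash
python3 - <<'E'
from h import *
delta((.5929,-.0017,.0875),3.87)
E
```

```text
pos [ 0.5957 -0.001   0.0901] rot [-3.139  0.006 -2.388] d [-0.0028 -0.0007 -0.0026] rv [-0.0017  0.0062 -0.0247] F [ 0.5 -0.4 -1.1] M [-0.091 -0.008 -0.036] w 0.0551
```

apply_moves(
  increments=[0,0,0,0,0,-0.05,0,0,0,0,0,-0.05,0,0,0,0,0,-0.05,0,0,0,0,0,-0.05,0,0,0,0,0,-0.05,0,0,0,0,0,-0.05],
)

```text
t: 17.52
eef_pos: [0.5951, -0.0014, 0.0902]
ee_rot: [-3.138, 0.004, -2.698]
force: [0.6, -0.7, -1.4]
width: 0.0548
```

```bash
python3 - <<'E'
from h import *
delta((.5929,-.0017,.0875),3.87);s=arm.get_state();print(s["joint_efforts"].round(3),s["qd"].round(3))
E
```

```text
pos [ 0.5951 -0.0014  0.0902] rot [-3.138  0.004 -2.698] d [-0.0022 -0.0003 -0.0027] rv [2.000e-04 5.300e-03 2.844e-01] F [ 0.6 -0.7 -1.4] M [-0.043  0.124  0.278] w 0.0548
[-3.5100e-01 -5.3376e+01  2.3800e+01  5.5050e+00  5.1000e-02  7.9200e-01] [ 0.002 -0.001 -0.004  0.005 -0.002 -0.625]
```

apply_moves(
  increments=[0,0,0,0,0,-0.05,0,0,0,0,0,-0.05,0,0,0,0,0,-0.05,0,0,0,0,0,-0.05,0,0,0,0,0,-0.05,0,0,0,0,0,-0.05],
)

```text
t: 18.02
eef_pos: [0.5943, -0.0016, 0.0901]
ee_rot: [-3.138, 0.003, -3.011]
force: [-0.6, -0.4, -1.3]
width: 0.0553
```

```bash
python3 - <<'E'
from h import *
delta((.5929,-.0017,.0875),3.87)
E
```

```text
pos [ 0.5943 -0.0016  0.0901] rot [-3.138e+00  3.000e-03 -3.011e+00] d [-0.0014 -0.0001 -0.0026] rv [0.0016 0.0043 0.5979] F [-0.6 -0.4 -1.3] M [0.096 0.11  0.279] w 0.0553
```

apply_moves(
  increments=[0,0,0,0,0,-0.05,0,0,0,0,0,-0.05,0,0,0,0,0,-0.05,0,0,0,0,0,-0.05],
)

```text
t: 18.35
eef_pos: [0.5938, -0.0016, 0.0901]
ee_rot: [-3.138, 0.003, 3.063]
force: [-0.0, -0.1, -1.6]
width: 0.0548
```

```bash
python3 - <<'E'
from h import *
delta((.5929,-.0017,.0875),3.87)
E
```

```text
pos [ 0.5938 -0.0016  0.0901] rot [-3.138e+00  3.000e-03  3.063e+00] d [-0.0009 -0.0001 -0.0026] rv [0.0022 0.0037 0.807 ] F [-0.  -0.1 -1.6] M [0.188 0.042 0.245] w 0.0548
```

apply_moves(
  increments=[0,0,0,0,0,-0.05,0,0,0,0,0,-0.05],
)

```text
t: 18.52
eef_pos: [0.5935, -0.0016, 0.0901]
ee_rot: [-3.139, 0.002, 2.958]
force: [-0.1, -0.5, -0.6]
width: 0.0552
```

```bash
cat > m.py <<'E'
from h import *
s=arm.get_state();M=[s["moment"][2]];yw=s["ee_rot"][2]
for i in range(4):
    b=optics.grab_frame("side");M.append(arm.get_state()["moment"][2])
print("turned",round((-2.388-yw)%(2*np.pi),3),round((-2.388-arm.get_state()["ee_rot"][2])%(2*np.pi),3),"Mz",np.round(M,3),"F",s["force"].round(1))
import sys
if len(sys.argv)>1: cv2.imwrite(sys.argv[1],cv2.resize(b[200:280,300:350],(500,800),interpolation=cv2.INTER_CUBIC)[100:700,:,::-1])
E
python3 m.py pics/s1.png
```

```text
turned 0.937 0.933 Mz [ 0.255 -0.073 -0.223 -0.189 -0.202] F [-0.1 -0.5 -0.6]
```

View pics/s1.png

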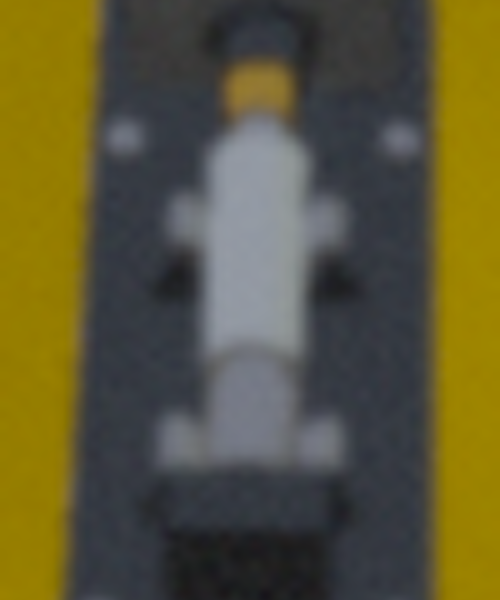

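apply_moves(
  increments=[0,0,0,0,0,-0.05,0,0,0,0,0,-0.05],
)

```text
t: 18.88
eef_pos: [0.5933, -0.0015, 0.0901]
ee_rot: [-3.139, 0.002, 2.865]
force: [-0.4, 1.0, -1.2]
width: 0.0552
```

```bash
sed -i 's/range(4)/range(0)/;/import sys/,$d' m.py; python3 m.py
```

```text
turned 1.031 1.031 Mz [0.255] F [-0.4  1.  -1.2]
```

apply_moves(
  increments=[0,0,0,0,0,-0.05,0,0,0,0,0,-0.05],
)

```text
t: 19.05
eef_pos: [0.5931, -0.0015, 0.0901]
ee_rot: [-3.139, 0.002, 2.764]
force: [0.3, 0.6, -1.2]
width: 0.0551
```

```bash
python3 m.py
```

```text
turned 1.131 1.131 Mz [0.296] F [ 0.3  0.6 -1.2]
```

apply_moves(
  increments=[0,0,0,0,0,-0.05,0,0,0,0,0,-0.05],
)

```text
t: 19.22
eef_pos: [0.5928, -0.0013, 0.0901]
ee_rot: [-3.138, 0.002, 2.664]
force: [-1.7, 0.4, -1.3]
width: 0.0549
```

```bash
python3 m.py
```

```text
turned 1.231 1.231 Mz [0.267] F [-1.7  0.4 -1.3]
```

apply_moves(
  increments=[0,0,0,0,0,-0.05,0,0,0,0,0,-0.05],
)

```text
t: 19.38
eef_pos: [0.5926, -0.0012, 0.0901]
ee_rot: [-3.138, 0.001, 2.564]
force: [-0.5, 0.3, -0.9]
width: 0.0549
```

```bash
python3 m.py; python3 - <<'E'
from h import *
a=optics.grab_frame("side")
cv2.imwrite("pics/s2.png",cv2.resize(a[200:280,300:350],(500,800),interpolation=cv2.INTER_CUBIC)[100:700,:,::-1])
E
```

```text
turned 1.332 1.332 Mz [0.32] F [-0.5  0.3 -0.9]
```

View pics/s2.png

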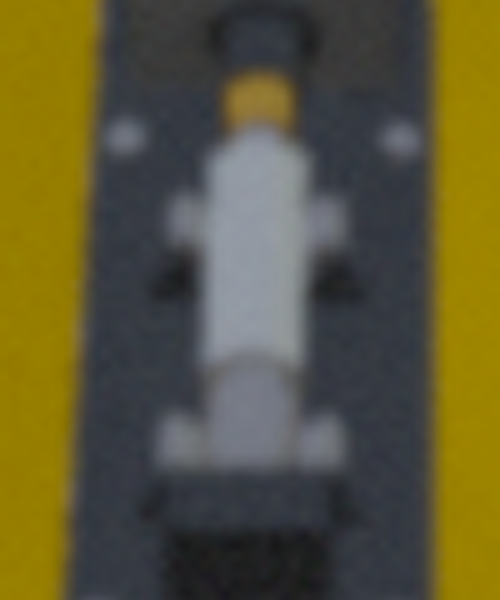

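```bash
cat > trk.py <<'E'
from h import *
import os,glob
m=np.mean([optics.grab_frame("side").astype(np.float32).mean(2) for _ in range(3)],0)
s=arm.get_state();tn=round((-2.388-s["ee_rot"][2])%(2*np.pi),3)
np.save(f"f_{tn}.npy",m)
ref=np.load(sorted(glob.glob("f_*.npy"))[0])
c=lambda i:i[229:241,321:331]   # neck / handle end, moving
b=lambda i:i[244:262,308:345] # anvil, fixed
def sh(r,i,w):
    y0,y1,x0,x1=w;best=[]
    for d in np.arange(-1.5,1.51,.05):
        j=cv2.warpAffine(i,np.float32([[1,0,0],[0,1,-d]]),(640,400),flags=cv2.INTER_CUBIC)
        best.append((((j-r)[y0:y1,x0:x1]**2).mean(),d))
    return round(min(best)[1],2)
print(tn,"gauge px",sh(ref,m,(229,242,322,330)),"anvil px",sh(ref,m,(246,262,308,345)))
E
python3 trk.py
```

```text
1.329 gauge px 0.0 anvil px 0.0
```

apply_moves(
  increments=[0,0,0,0,0,-0.05,0,0,0,0,0,-0.05],
)

```text
t: 19.75
eef_pos: [0.5924, -0.0011, 0.0901]
ee_rot: [-3.138, 0.001, 2.47]
force: [-0.0, 1.4, 0.1]
width: 0.055
```

```bash
python3 m.py; python3 trk.py
```

```text
turned 1.425 1.425 Mz [0.3] F [-0.   1.4  0.1]
1.424 gauge px -0.4 anvil px 0.0
```

```bash
python3 - <<'E'
import numpy as np,cv2
A=np.load("f_1.329.npy");B=np.load("f_1.424.npy")
s1=cv2.imread("pics/s1.png").mean(2);s2=cv2.imread("pics/s2.png").mean(2)
for m in(A,B): print(m[210:252,323:329].mean(1).round(0).astype(int).tolist())
for m in(s1,s2): print(m[5::10,230:290].mean(1).round(0).astype(int).tolist())
E
```

```text
[47, 47, 53, 56, 57, 57, 58, 72, 91, 102, 103, 102, 105, 119, 138, 150, 154, 154, 154, 154, 154, 154, 154, 154, 154, 153, 153, 153, 153, 153, 153, 153, 153, 151, 144, 127, 115, 116, 120, 122, 122, 123]
[48, 46, 54, 57, 57, 58, 59, 69, 87, 100, 103, 102, 104, 117, 137, 150, 153, 154, 154, 153, 154, 154, 154, 154, 154, 154, 153, 153, 153, 153, 153, 153, 152, 151, 144, 128, 115, 117, 120, 122, 123, 123]
[48, 46, 52, 58, 59, 63, 78, 97, 102, 102, 100, 101, 116, 134, 148, 154, 153, 154, 154, 154, 153, 154, 154, 153, 153, 153, 153, 153, 153, 153, 153, 152, 151, 144, 128, 114, 117, 120, 122, 124, 123, 123, 122, 122, 120, 108, 84, 63, 58, 58, 58, 57, 51, 35, 30, 29, 32, 32, 31, 30]
[47, 46, 53, 56, 58, 56, 60, 74, 92, 103, 103, 101, 104, 120, 139, 150, 154, 154, 154, 154, 154, 153, 154, 154, 154, 153, 153, 153, 153, 153, 153, 153, 153, 151, 144, 127, 116, 117, 120, 122, 123, 123, 123, 122, 120, 114, 94, 68, 58, 59, 58, 57, 50, 35, 28, 32, 31, 31, 30, 33]
```

apply_moves(
  increments=[0,0,0,0,0,-0.05,0,0,0,0,0,-0.05],
)

```text
t: 20.07
eef_pos: [0.5922, -0.0009, 0.0901]
ee_rot: [-3.138, 0.001, 2.377]
force: [-1.0, 2.1, -0.5]
width: 0.0555
```

```bash
python3 m.py; python3 trk.py; python3 - <<'E'
import numpy as np,cv2,glob
for f in sorted(glob.glob("f_*.npy")):
    m=np.load(f);p=m[210:252,323:329].mean(1);print(f,p[6:15].round(0),p[32:37].round(0))
r=cv2.imread("pics/rest.png").mean(2)  # side half: col 400+4*(c-280), row 4*(r-205)
print([int(r[4*(k-205):4*(k-205)+4,400+4*43:400+4*49].mean()) for k in range(210,252)])
E
```

```text
turned 1.518 1.518 Mz [0.4] F [-1.   2.1 -0.5]
1.517 gauge px 0.0 anvil px 0.0
f_1.329.npy [ 58.  72.  91. 102. 103. 102. 105. 119. 138.] [153. 151. 144. 127. 115.]
f_1.424.npy [ 59.  69.  87. 100. 103. 102. 104. 117. 137.] [152. 151. 144. 128. 115.]
f_1.517.npy [ 58.  63.  79.  96. 102. 103. 104. 115. 136.] [152. 151. 144. 128. 115.]
[45, 44, 55, 73, 92, 99, 100, 97, 97, 102, 101, 93, 93, 118, 141, 148, 149, 149, 149, 149, 149, 149, 149, 149, 149, 148, 148, 148, 148, 148, 148, 148, 146, 139, 123, 111, 112, 116, 118, 118, 118, 118]
```

The gauge has not moved since 1.33 rad, so it is on the anvil (contact about 1.25–1.3 rad). The moment rise puts the spring at about 8 N, so one more small step is needed.

apply_moves(
  increments=[0,0,0,0,0,-0.03,0,0,0,0,0,-0.03],
)

```text
t: 20.38
eef_pos: [0.5922, -0.0008, 0.0902]
ee_rot: [-3.138, 0.001, 2.324]
force: [-1.1, 1.7, -0.8]
width: 0.0549
```

```bash
python3 m.py
```

```text
turned 1.571 1.571 Mz [0.424] F [-1.1  1.7 -0.8]
```

apply_moves(
  increments=[0,0,0,0,0,0,0,0,0,0,0,0,0,0,0,0,0,0],
)

```text
t: 20.63
eef_pos: [0.5922, -0.0008, 0.0902]
ee_rot: [-3.139, 0.001, 2.33]
force: [-1.2, 1.5, 0.1]
width: 0.0552
```

```bash
python3 m.py
```

```text
turned 1.565 1.565 Mz [-0.125] F [-1.2  1.5  0.1]
```

apply_moves(
  increments=[0,0,0,0,0,0,0,0,0,0,0,0,0,0,0,0,0,0,0,0,0,0,0,0,0,0,0,0,0,0,0,0,0,0,0,0,0,0,0,0,0,0,0,0,0,0,0,0],
  hand=0,
)

```text
t: 21.3
eef_pos: [0.5932, -0.0016, 0.0908]
ee_rot: [-3.139, 0.002, 2.335]
force: [-0.1, -0.4, -0.1]
width: 0.0875
```

apply_moves(
  increments=[0,0,0.008,0,0,0,0,0,0.015,0,0,0,0,0,0.02,0,0,0,0,0,0.02,0,0,0,0,0,0.02,0,0,0,0,0,0.02,0,0,0,-0.02,0,0.01,0,0,0,-0.02,-0.01,0,0,0,0,-0.02,-0.02,0,0,0,0,-0.01,-0.02,0,0,0,0,0,-0.02,0,0,0,0,0,-0.02,0,0,0,0,0,-0.02,0,0,0,0,0,-0.02,0,0,0,0,0,-0.02,0,0,0,0,0,-0.02,0,0,0,0,0,-0.02,0,0,0,0,0,0,0,0,0,0],
)

```text
t: 22.8
eef_pos: [0.5187, -0.1991, 0.2223]
ee_rot: [3.136, 0.01, 2.341]
force: [1.0, 0.1, 0.6]
width: 0.0873
```

```bash
python3 - <<'E'
from h import *
s=arm.get_state();print(s["t"],s["eef_pos"],s["force"].round(1))
a=optics.grab_frame("top");b=optics.grab_frame("side")
p=b.mean(2)[210:252,323:329].mean(1);print(p[6:15].round(0),p[32:37].round(0))
a0=cv2.imread("pics/top0.png")
z=lambda i:cv2.resize(i[155:215,245:370],(625,300),interpolation=cv2.INTER_CUBIC)
cv2.imwrite("pics/end.png",np.vstack([z(a0),z(a[...,::-1])]))
E
```

```text
22.8 [ 0.51870228 -0.19910417  0.22233037] [1.  0.1 0.6]
[ 53.  55.  72.  89.  96.  97.  98. 107. 128.] [143. 142. 136. 120. 107.]
```

View pics/end.png

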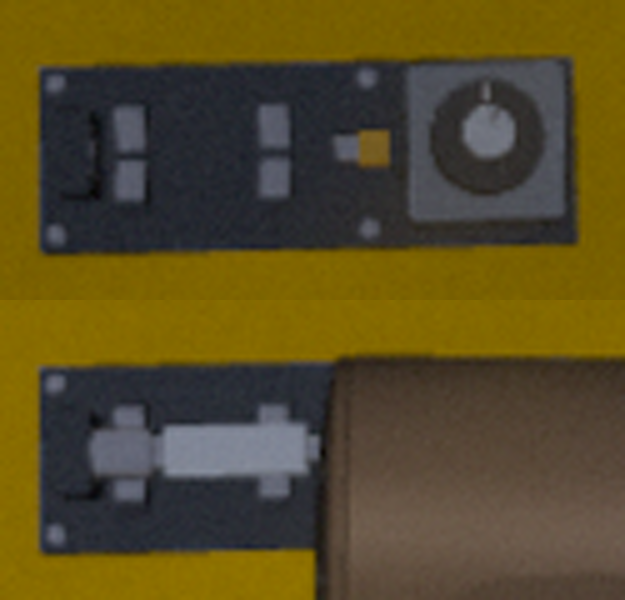

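The round end is against the anvil at about (92,450) and the plunger touches the tail, but the arm hides the knobs. I'll move clear for a last check of the ring and fine marks.

apply_moves(
  increments=[-0.01,-0.025,0,0,0,0,-0.01,-0.025,0,0,0,0,-0.01,-0.025,0,0,0,0,-0.01,-0.025,0,0,0,0,-0.01,-0.025,0,0,0,0,-0.01,-0.025,0,0,0,0,-0.01,-0.025,0,0,0,0,-0.01,-0.025,0,0,0,0,-0.01,-0.025,0,0,0,0,-0.01,-0.025,0,0,0,0,0,0,0,0,0,0,0,0,0,0,0,0],
)

```text
t: 23.9
eef_pos: [0.4175, -0.4479, 0.2269]
ee_rot: [3.133, 0.013, 2.354]
force: [0.3, 1.2, -0.2]
width: 0.0876
```

```bash
python3 - <<'E'
from h import *
s=arm.get_state();print(s["t"],s["eef_pos"],s["force"].round(1))
a=np.mean([optics.grab_frame("top")[...,::-1].astype(float) for _ in range(4)],0).astype(np.uint8)
a0=cv2.imread("pics/top0.png")
k=lambda i:cv2.resize(i[160:205,300:365],(390,270),interpolation=cv2.INTER_CUBIC)
f=cv2.resize(a,(780,488))[:320]
cv2.imwrite("pics/fin.png",np.vstack([f,np.hstack([k(a0),k(a)])]))
E
```

```text
23.9 [ 0.41750535 -0.44791156  0.22693408] [ 0.3  1.2 -0.2]
```

View pics/fin.png

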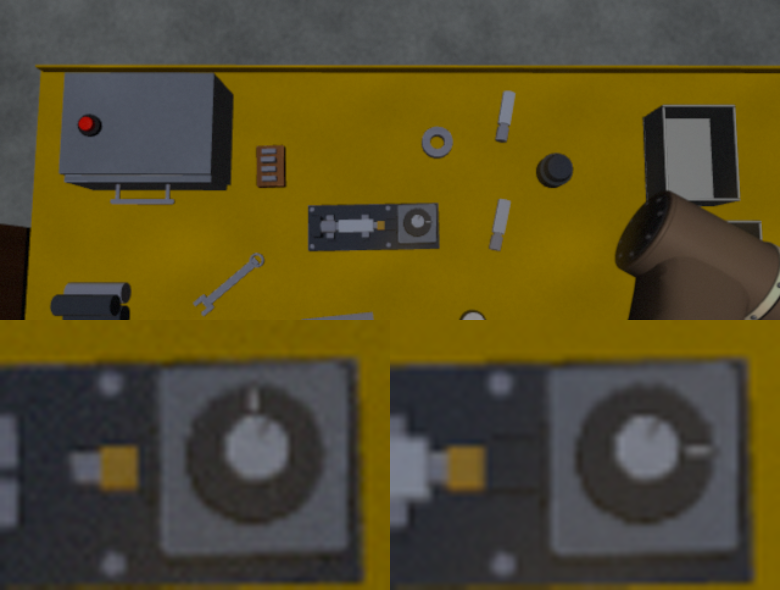

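```bash
python3 - <<'E'
from h import *
a=np.mean([optics.grab_frame("top").astype(float) for _ in range(6)],0)
a0=cv2.imread("pics/top0.png")[...,::-1].astype(float)
for i,x0,x1 in((a0,304,326),(a,298,320)):
    r=i[182:187,x0:x1].mean(0); print(x0,"lum",r.mean(1).round(0).astype(int).tolist()); print("  r-b",(r[:,0]-r[:,2]).round(0).astype(int).tolist())
E
```

```text
304 lum [42, 42, 41, 40, 42, 42, 43, 55, 80, 91, 92, 92, 92, 81, 80, 82, 81, 80, 74, 43, 44, 42]
  r-b [-10, -9, -8, -9, -9, -9, -8, -8, -9, -12, -12, -12, 11, 83, 83, 82, 84, 83, 66, -1, -1, 1]
298 lum [130, 130, 130, 130, 129, 130, 129, 122, 98, 100, 100, 97, 86, 85, 86, 86, 82, 69, 45, 45, 46, 46]
  r-b [-20, -20, -20, -21, -20, -20, -20, -18, -13, -15, -7, 28, 87, 86, 87, 86, 80, 47, -6, -6, -5, -4]
```

Gauge stationary from 1.33 rad on, and unmoved at 0.94 rad, so contact was at 1.21–1.33 rad. At 1.565 rad the anvil force is therefore about 7–10.5 N. The ring mark turned about 90° with no slip, the fine mark is unchanged, and the bystanders are in place. Handing in.

```bash
python3 -c "
from station import arm
print(arm.job_done())"
```

```text
the job is handed in; nothing more can be done
None
```

The job is done and handed in at about 24 s. I took the rightmost of the three gauges, laid it in the V rests with its round end towards the anvil, let go, and turned only the outer ring clockwise by about 1.57 rad.

**Last checks:**
- **Gauge:** it slid about 3.3 mm and then stayed still from 1.33 rad on, so it is against the anvil.
- **Clamping force:** the ring angle puts it at about 7–10.5 N. The wrist moment read about 11 N of spring force, drag included. The plunger compression measured in the top image was lower, about 7 N. The readings differ by a few newtons, but each, less the 1–4 N of drag, falls within or close to the 4–14 N window.
- **Ring and fine knob:** the ring's mark moved about 90° with no slip, and the fine mark looks unchanged.
- **Bystanders:** those in view of the last picture are where they were. The rule and dial were at its cropped edge, so I only saw part of them, but the arm never went near them.

**Other notes:**
- While seating the gauge I pressed it into the rests through the fingers, and the wrist briefly read 40 N.
- The side camera reads about 3 pixels (roughly 10 mm) off near the stand, so I trusted the top view for placing.

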